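Clear the balance and mirror its bubble level to the camera

ROBOT

A 6-joint arm with a two-finger parallel gripper is mounted at the origin on the work surface. World frame = base frame: x ahead of the robot, y to its left, z up, the work surface at z = 0. Lengths are in m, angles in rad, forces in N, time in s.
With the tool pointing down it reaches from about 0.325 to 0.775 m from the base axis. Payload 5.5 kg.
Tool frame: the origin (TCP) lies between the finger pads; the fingertips stand 17 mm ahead of it and the grasp point (between the pads) lies 2 mm behind it (ctrl.tip_reach is the z of the fingertips in the tool frame, in m); z points along the fingers, x is the direction in which the jaws open and shut, and the axes are right-handed (so a half turn about z gives the same grasp; the last joint's range is limited). The gripper opens to 85 mm and grips with 20 to 120 N. Pads are 22 mm wide; open, the fingers measure 114 mm over their backs; the gripper's body (76 mm by 85 mm) begins 54 mm behind the grasp point. The pads swing forward as they close: fully open they stand 13 mm farther back than shut.
Start: joints at [-1.176, 0.091, 1.231, -0, 1.82, -0.057], TCP at [0.262, -0.54, 0.248] pointing down, gripper open.
Joint ranges: [-2.87, 2.87], [-0.86, 2.18], [0.17, 2.46], [-1.51, 4.65], [0.06, 2.69], [-2.65, 2.65]. Speed limits (rad/s): [2.57, 2.57, 3.01, 3.14, 3.14, 3.14].

INTERFACE

Orientations are given as a unit quaternion [x, y, z, w].
In Python, from station import ctrl gives the robot as it stands.
- The arm moves only by the tool send_rows, never from a script. Its argument "steps" is a list that holds one entry, the list of rows, each a list of 6 numbers: the shift along the world's x, y, z as a fraction of full scale, then the turn, a rotation vector about the world's x, y, z as a fraction of full scale. A call has exactly 8 rows; each row shifts and turns the pose as measured when the row begins; what a row does not reach is not made up. Full scale, the value 1, is 40 mm for a shift and 0.12 rad for a turn. A row lasts 1/12 s, in which the tool goes at most 41.7 mm and 7.16 degrees, less where a joint would pass 70% of its speed; a pose out of reach is approached as far as the arm can. A call with a number of a shift or a turn outside -1 to 1 is refused whole. A call with a gripper value outside its range is refused whole. "jaw" is the opening, from 0 (shut) to 1 (fully open), set as the call begins (left out, the last holds). The fingers move at their own pace and stop on an object; "grip_force" is the grip in N (left out, the last holds). Time passes only in rows, so rows that do not move let the fingers close, or fill a call up. It gives the time, the measured TCP pose, the force and the opening at its end, in the units of the state.
- ctrl.read_state(): the state, without advancing time (a new reading comes with each control period).
- ctrl.snapshot(name): name is "scene" or "top" or "wrist"; returns (picture, depth): 384x512x3 uint8, red, green, blue; 384x512 float32, m along the optical axis (not along the pixel's ray), 0 where there is no reading.
- ctrl.get_calibration(name): a dict with "intrinsics" (3x3 intrinsics, pixels), "T" (4x4, takes a point from camera to world coordinates). Camera axes: x right, y down, z forward; pixel columns grow to the right and rows downward; lengths in m; the calibration is good to about 2 mm. A picture is of the moment at which its call begins: read the wrist's pose just before it. get_calibration takes no time and is no camera call; for the wrist camera it gives the pose at the moment of the call.
- ctrl.close_job(): hands the job in, once; it reports no verdict.
Trained networks look in the newest picture that a camera, given by its name, has taken for a name from the list of things; names that differ only in an ending like _2 or _b are one class to them, and where a whole thing is asked for, a point or a joint stands for the part that bears it (a point fixed in the world has none). Each returns a list of dicts, best first, with "score" (0 to 1); they miss things now and then, are a little off and sometimes report something else, mostly with a low value. They report only what shows in the picture. A call takes as long as a camera call. They do not tell look-alikes from the thing itself.
- ctrl.search_frame(camera, label): "bbox" ([left, top, right, bottom] in pixels, round what is visible of it).
- ctrl.trace(camera, label): "region" (384x512 bool, what is visible of it) and "bbox" ([left, top, right, bottom] in pixels, round what is visible of it).
The state is a dict: "time_s": time; "qpos": joint angles; "joint_velocities": joint speeds; "joint_torque": joint torques, N m; "tool_pos": TCP position; "eef_rot": TCP orientation; "contact_force": force on the tool from outside, world axes, zero at the start; "moment": the same for the moment, N m; "opening": finger opening in m.
Only numpy, scipy, OpenCV 4.12 (cv2) and the standard library are available. Lean on these libraries where they do the work, as an engineer would, in place of code of your own. Each camera call takes 0.05 s, during which the arm holds its last target.

TASK

Daily level check of the lab balance: take the sample jar off the weighing pan and set it gently upright in the free place of the row on the bench shelf, neatly in line with the other jars. Then take the inspection mirror from its stand and hold it where the bench camera is aimed, 80 mm straight above the bubble level on the balance's rear ledge, angled so that the camera sees the bubble level in the middle of the mirror. Finish while still holding the mirror steady at that angle in the air, carried by the gripper alone, without having bumped the balance or the camera or shifted the other jars and glassware.

Things in the scene. Friction and masses are not known exactly. Their poses are not given: they have to be found in the camera images.
- balance: Fixed white top-loading balance. Origin on the bench under the bubble level; x runs from there to the keypad end, z up. Housing: x 20 to 305 mm, 196 wide, 70 high as far as x = 210, then about 60. Round steel pan 124 mm across, centre at x = 110, y = 0, top 84 mm above the bench. Rear ledge: x -23 to 23, 74 wide, 44 high.
- vial (a point): Top centre of the round bubble level (25 mm across, black rim) on the balance's rear ledge, 50 mm above the bench: what the camera must see in the mirror. The housing hides it from the camera directly.
- jar: The sample jar standing on the weighing pan: white plastic, straight round body 44 mm across and 50 mm high, black screw lid 43 mm across, 70 mm high in all, about 0.11 kg. Origin at the centre of its underside, z up.
- free_place: The free place in the row on the shelf (nothing to see but the gap): origin on the shelf's top surface where the centre of the jar's underside belongs. The gap may be any of the row's four places, an end one included.
- jar_shelf: Fixed steel bench shelf, 270 x 85 mm, top surface 50 mm above the bench. Origin on the bench under its centre; the row of jars runs along its x axis at y = 0, with places at x = -84, -28, 28 and 84 mm (12 mm of air between jars).
- row_jar_a: A jar like the first standing in the row on the shelf; origin at the centre of its underside. Leave it alone.
- row_jar_b: A second jar standing in the row. Leave it alone.
- row_jar_c: A third jar standing in the row. Leave it alone.
- mirror_stand: Fixed stand; the mirror hangs in its fork. Origin on the bench under the slot's middle. Slot 9 mm wide, opens to the stand's -x. Two prongs 9 wide, 6 thick, top 180 mm high, with 3 mm lips at their tips (x = -16 to -12). Post 12 mm thick at x = 60, no higher than the fork. Base x -28 to 88, y -50 to 50, 12 high. Lift the mirror about 12 mm, draw it 90 mm to the stand's -x, then raise it.
- mirror: Inspection mirror, 0.09 kg, hanging upright. Origin at the underside of its round collar (22 mm across, 4 thick), which rests on the fork; z up along the handle. Above the collar a 14 x 14 mm square black grip, z = 4 to 60 mm, sides along x and y: grip it from above at about z = 36. Below, a 6 mm stem down to the head's swivel at z = -92. The glass is on its +x side.
- mirror_head (a joint): Angle of the stiff swivel at z = -92 mm of the mirror, about the handle's y axis, 0 to 1.3 rad: 0 when the glass faces the handle's +x, growing as the glass turns to look down, away from the grip. It starts anywhere from 0.45 to 0.9 and stays so unless pushed hard (0.12 N m): make up the angle by tilting the handle.
- mirror_face (a point): Centre of the round mirror glass (52 mm across, in a steel rim 56 mm across), 10 mm in front of the swivel; its x axis is the direction that the glass faces, its y axis is the swivel's axis.
- bench_camera: Fixed camera on a column stand beyond the balance, aimed back at a point straight above the bubble level and 10 degrees downward. Origin on the bench under that point; its x axis points level towards the camera. Front lens at x = 420 mm, 204 mm above the bench; round stand 100 mm across at x = 474; top of the camera 236 mm high.
- sight (a point): The point in the air that the camera is aimed at, 80 mm straight above the bubble level (130 mm above the bench): the centre of the glass belongs here. Its x axis lies halfway between the direction to the lens and straight down, 40 degrees below level on the camera's side: so the glass must face for the camera to see the bubble level.
- flask: Bystander: conical glass flask, 74 mm across, 112 mm high; origin at the centre of its underside. Leave it alone.
- wash_bottle: Bystander: white plastic wash bottle with a bent spout, 64 mm across, 190 mm high. Leave it alone.
- beaker: Bystander: open glass beaker, 66 mm across, 85 mm high. Leave it alone.
Things that resemble listed ones, but are neither listed nor needed, are in the scene too. Of the things that look like the mirror, the larger one is meant. What is shaped like the mirror_stand but pink is not meant.

How it is judged:
On the way, in this order (a step that is already met when the one before it is completed fails the run):
1. the jar stands released and upright in the free place of the row (horizontal distance between jar and free_place below 0.01 m and z of jar in the frame of free_place between -0.004 and 0.004 m and angle between jar's own z axis and vertical below 0.06 rad and contact force between the fingers and jar below 0.05 N and linear speed of jar below 0.02 m/s), for 0.3 s.
2. the mirror is held by the gripper, drawn out of its stand (contact force between the fingers and mirror above 1 N and horizontal distance between mirror and mirror_stand above 0.05 m and contact force between mirror and mirror_stand below 0.05 N), for 0.2 s.
At the end, for the whole second after the job is handed in: Jar upright, released, within 10 mm of the free place; row jars within 12 mm of where they stood; mirror gripped, steady, carried by nothing else, its glass centre within 18 mm of the aim point and facing within 0.11 rad of the direction that shows the bubble level to the camera (all of step 1 and distance between mirror_face and sight below 0.018 m and angle between the x axis of mirror_face and the x axis of sight, either way round below 0.11 rad and x of vial in the frame of mirror_face above 0.02 m and contact force between the fingers and mirror above 1 N and contact force between mirror and mirror_stand below 0.05 N and contact force between mirror and balance below 0.05 N and linear speed of mirror below 0.03 m/s and angular speed of mirror below 0.15 rad/s and distance of each of row_jar_a, row_jar_b, row_jar_c from where it was at the start of the episode below 0.012 m); the arm keeps its last pose, push and grip.
It fails at once if a jar of the row is shifted by more than 12 mm (distance of any of row_jar_a, row_jar_b, row_jar_c from where it was at the start of the episode above 0.012 m).
It fails at once if a bystander (flask, wash bottle, beaker) is shifted by more than 20 mm (distance of any of flask, wash_bottle, beaker from where it was at the start of the episode above 0.02 m).
It fails at once if the jar is tipped over or let fall (angle between jar's own z axis and vertical above 0.8 rad or (contact force between the fingers and jar below 0.05 N and linear speed of jar above 0.4 m/s)).
It fails at once if the mirror is let fall (contact force between the fingers and mirror below 0.05 N and linear speed of mirror above 0.5 m/s).
It fails at once if the balance or the camera is struck hard by the robot (contact force between any of the arm, the fingers and balance above 20 N or contact force between any of the arm, the fingers and bench_camera above 20 N).
It also fails if it takes over 58 s, if anything falls off the work surface, if the arm or the gripper's body presses on something with over 40 N, if the wrist force passes 120 N, or if a joint passes its speed limit or range.

## Working session

There is one attempt and no reset: what is moved stays moved. The work goes in short steps, Python scripts to look and compute and a tool call to move; the robot and the scene stay as the last step left them, time stands still between calls to the robot, and variables do not carry over. Pictures are saved under pics/ and viewed, and the job is handed in when it is done.

Besides the shell and the picture viewer there is one more tool, called after "Call:" as name([rows], argument=value, ...), one row to a line, values as JSON. send_rows: Moves the arm, as the interface text tells. Its arguments: {"type":"object","properties":{"steps":{"type":"array"},"jaw":{"type":"number"},"grip_force":{"type":"number"}},"required":["steps"]}

```bash
ls; mkdir -p pics; cat > h.py <<'E'
import numpy as np, cv2, json
from station import ctrl
def snap(n,fn=None):
    im,d=ctrl.snapshot(n); c=ctrl.get_calibration(n)
    np.savez('last_%s.npz'%n,im=im,d=d,K=c['intrinsics'],T=c['T'])
    if fn: cv2.imwrite('pics/'+fn,im[:,:,::-1])
    return im,d,np.array(c['intrinsics']),np.array(c['T'])
def load(n):
    z=np.load('last_%s.npz'%n); return z['im'],z['d'],z['K'],z['T']
def cloud(d,K,T):
    v,u=np.mgrid[:d.shape[0],:d.shape[1]]
    P=np.stack([(u-K[0,2])/K[0,0]*d,(v-K[1,2])/K[1,1]*d,d],-1)
    return P@T[:3,:3].T+T[:3,3]
E
python3 - <<'E'
from h import *
for n in ['scene','top','wrist']:
    im,d,K,T=snap(n,n+'0.png'); print(n,K[0,0],T[:3,3],T[:3,2],(d==0).mean())
print(ctrl.read_state())
E
```

```text
pics
scene 411.9267492313005 [ 1.25120788 -0.3832499   1.06826064] [-0.55478667  0.26413525 -0.7889514 ] 0.004023234049479167
top 408.11189026294124 [ 0.39471856 -0.09021685  1.18040511] [ 0.17001176  0.00879219 -0.98540281] 0.003992716471354167
wrist 334.4903000065796 [ 0.33145243 -0.5059885   0.37357239] [-0.27216457 -0.13021848 -0.95339897] 0.0038960774739583335
{'time_s': 0.15, 'qpos': array([-1.17570963e+00,  9.17285330e-02,  1.23160973e+00, -3.05898564e-05,
        1.81980501e+00, -5.66688210e-02]), 'joint_velocities': array([-4.12927825e-04, -6.29469420e-05, -4.12100415e-03, -8.28193604e-05,
       -6.26207846e-05, -1.09099391e-03]), 'joint_torque': array([ 1.70130621e-03, -4.59370530e+01, -4.18527567e+01, -4.29518002e-05,
        9.52907314e-03, -3.84445832e-05]), 'tool_pos': array([ 0.26186219, -0.53963399,  0.24738481]), 'eef_rot': array([ 8.47507519e-01, -5.30782822e-01, -6.41291210e-04, -4.35976898e-04]), 'contact_force': array([-0.00452274, -0.39516525,  0.62166044]), 'moment': array([ 0.00874289,  0.0168895 , -0.01956201]), 'opening': 0.08550226832004666}
```

View pics/scene0.png

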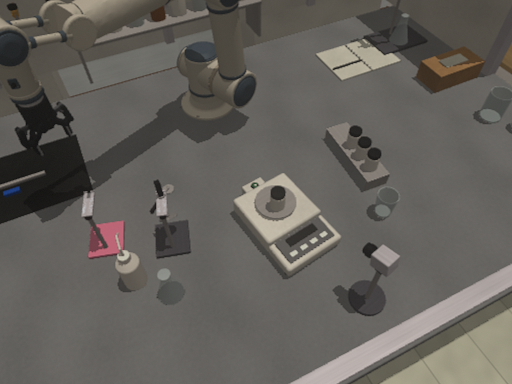

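View pics/top0.png

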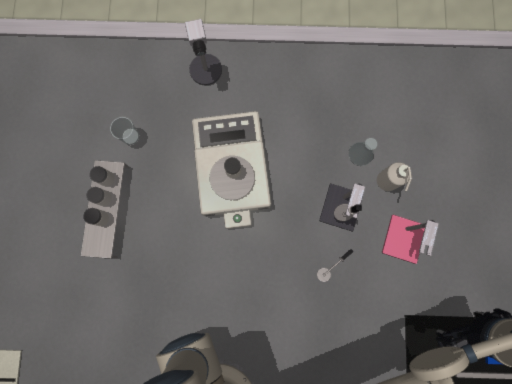

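```bash
python3 - <<'E'
from h import *
for n in ['top','scene']:
    im,d,K,T=load(n); P=cloud(d,K,T)
    for l in ['balance','vial','jar','jar_shelf','mirror_stand','mirror','mirror_head','mirror_face','bench_camera','flask','wash_bottle','beaker']:
        for r in ctrl.trace(n,l)[:6]:
            m=r['region']; q=P[m&(d>0)]
            print(n,l,round(r['score'],2),np.round(r['bbox']).astype(int),m.sum(),np.median(q,0).round(3) if len(q) else '', np.percentile(q[:,2],98).round(3) if len(q) else '')
E
```

```text
top balance 0.89 [194 111 269 230] 6839 [ 0.638 -0.016  0.068] 0.086
top vial 0.63 [192 114 273 229] 6839 [ 0.64  -0.015  0.068] 0.086
top vial 0.46 [336 201 356 221] 201 [ 0.52  -0.318  0.085] 0.101
top jar 0.73 [223 158 240 178] 299 [ 0.621 -0.024  0.152] 0.157
top jar_shelf 0.66 [ 85 162 128 256] 1995 [0.469 0.327 0.049] 0.054
top mirror_stand 0.59 [314 185 366 232] 1147 [ 0.548 -0.326  0.012] 0.182
top mirror_stand 0.57 [385 216 436 262] 1781 [ 0.457 -0.51   0.012] 0.181
top mirror 0.74 [332 207 361 222] 342 [ 0.515 -0.32   0.093] 0.24
top mirror 0.66 [317 249 353 281] 261 [ 0.361 -0.294  0.004] 0.015
top mirror_head 0.6 [336 203 352 220] 180 [ 0.517 -0.318  0.083] 0.099
top mirror_head 0.59 [193 113 272 229] 6871 [ 0.639 -0.016  0.068] 0.086
top mirror_head 0.55 [318 266 333 279] 115 [ 0.35  -0.284  0.003] 0.01
top mirror_head 0.24 [375 166 414 192] 781 [ 0.615 -0.457  0.107] 0.186
top mirror_face 0.6 [317 271 329 281] 123 [ 0.35  -0.282  0.003] 0.01
top bench_camera 0.89 [186  22 218  85] 1285 [0.949 0.075 0.014] 0.238
top bench_camera 0.33 [335 206 363 223] 345 [ 0.514 -0.32  
[... 786 characters left out ...]
ad 0.67 [375 187 402 220] 577 [0.741 0.288 0.055] 0.086
scene mirror_head 0.52 [168 212 176 223] 36 [ 0.525 -0.32   0.091] 0.105
scene mirror_head 0.5 [164 184 175 193] 73 [ 0.351 -0.286  0.005] 0.011
scene mirror_face 0.36 [159 212 178 222] 56 [ 0.525 -0.32   0.09 ] 0.105
scene bench_camera 0.9 [351 242 400 318] 1845 [0.961 0.07  0.017] 0.239
scene bench_camera 0.54 [157 268 181 305] 712 [ 0.72  -0.396  0.047] 0.115
scene bench_camera 0.51 [365 146 381 170] 313 [0.609 0.323 0.102] 0.124
scene flask 0.63 [157 272 185 305] 663 [ 0.72  -0.396  0.048] 0.115
scene wash_bottle 0.86 [116 238 148 288] 905 [ 0.646 -0.47   0.106] 0.181
scene beaker 0.77 [374 187 401 217] 594 [0.741 0.29  0.056] 0.086
```

```bash
python3 - <<'E'
from h import *
im=load('top')[0]; s=load('scene')[0]
a=cv2.resize(im[170:290,310:440],None,fx=3,fy=3,interpolation=3)
b=cv2.resize(s[160:280,70:200],None,fx=3,fy=3,interpolation=3)
cv2.imwrite('pics/c1.png',np.hstack([a,b])[:,:,::-1])
a=cv2.resize(im[150:270,70:200],None,fx=3,fy=3,interpolation=3)
b=cv2.resize(im[100:240,180:290],None,fx=2.57,fy=2.57,interpolation=3)[:360]
cv2.imwrite('pics/c2.png',np.hstack([a,b])[:,:,::-1])
E
```

```text
(no output)
```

View pics/c1.png

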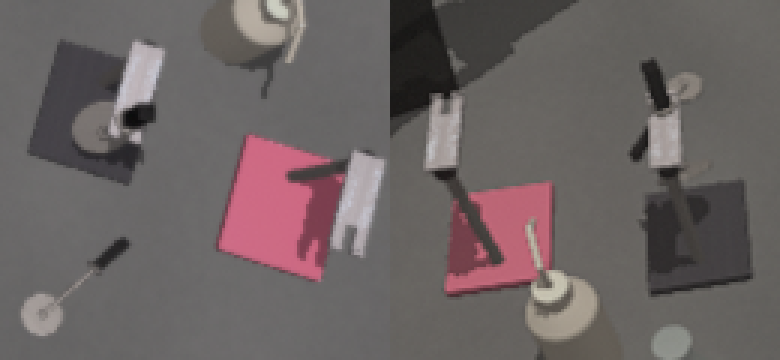

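View pics/c2.png

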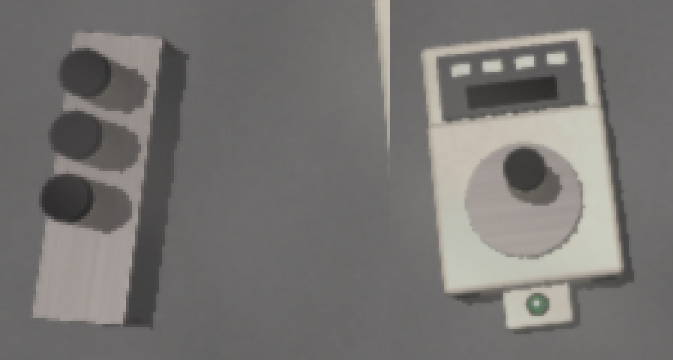

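```bash
python3 - <<'E'
from h import *
for n in ['top','scene']:
    im,d,K,T=load(n); P=cloud(d,K,T); X,Y,Z=P[...,0],P[...,1],P[...,2]
    def box(x0,x1,y0,y1,z0,z1): return (d>0)&(X>x0)&(X<x1)&(Y>y0)&(Y<y1)&(Z>z0)&(Z<z1)
    def rect(m,name):
        q=P[m]; (c,s,a)=cv2.minAreaRect(q[:,:2].astype(np.float32)*1000); print(n,name,m.sum(),np.round(c,1),np.round(s,1),round(a,2),'z',np.median(q[:,2]).round(4))
    rect(box(.4,.9,-.2,.15,.064,.076),'housing70')
    rect(box(.4,.9,-.2,.15,.079,.09),'pan')
    rect(box(.4,.65,-.2,.15,.04,.048),'ledge')
    rect(box(.3,.7,.2,.42,.046,.054),'shelf')
    rect(box(.3,.9,-.15,.1,.147,.16),'jarlid')
    m=box(.3,.75,.15,.42,.115,.127)
    nn,lab,st,ce=cv2.connectedComponentsWithStats(m.astype(np.uint8))
    for i in range(1,nn):
        if st[i,4]>20: rect(lab==i,'rowlid')
    rect(box(.42,.68,-.42,-.25,.009,.016),'base')
    rect(box(.42,.68,-.42,-.25,.174,.183),'fork')
    rect(box(.42,.68,-.42,-.25,.225,.25),'griptop')
    rect(box(.42,.68,-.42,-.25,.05,.12),'head')
    rect(box(.85,1.1,-.1,.2,.2,.25),'cam')
    rect(box(.85,1.1,-.1,.2,.009,.03),'cambase')
    hsv=cv2.cvtColor(im,cv2.COLOR_RGB2HSV)
    g=box(.4,.65,-.15,.15,.03,.07)&(hsv[...,1]>80)&(hsv[...,0]>40)&(hsv[...,0]<95)
    if g.sum(): rect(g,'green'); print(P[g].mean(0))
E
```

```text
top housing70 3011 [630.9 -15.8] [226.1 195. ] 8.59 z 0.0689
top pan 1259 [608.1 -20.5] [121.1 120.7] 1.56 z 0.0833
top ledge 360 [498.3 -36.3] [ 43.5 180.1] 8.91 z 0.0435
top shelf 1832 [517.1 339.5] [ 86.9 269.8] 86.96 z 0.0496
top jarlid 213 [626.1 -22.9] [41.  41.6] 31.44 z 0.1531
top rowlid 201 [601.1 334.9] [41.6 40.3] 5.6 z 0.1196
top rowlid 204 [544.8 337.5] [40.1 41. ] 1.85 z 0.1196
top rowlid 210 [488.7 341. ] [40.3 41.3] 51.47 z 0.1192
top base 703 [ 557.6 -336. ] [106.  260.7] 78.77 z 0.0116
top fork 289 [ 540.4 -332.6] [27.2 85. ] 74.15 z 0.179
top griptop 46 [ 515.2 -325.8] [13.5 14.8] 4.6 z 0.2387
top head 233 [ 537.5 -322.3] [75.  49.8] 5.07 z 0.0837
top cam 538 [942.5  74.6] [79.7 43.8] 14.18 z 0.2314
top cambase 1391 [1004.3   50.5] [299.  191.4] 89.99 z 0.0117
scene housing70 2246 [632.3 -18.5] [229.7 197.2] 8.6 z 0.0703
scene pan 760 [607.7 -22.1] [122.1 124.1] 27.91 z 0.0845
scene ledge 146 [542.8 -85. ] [ 76.1 202.8] 54.06 z 0.0446
scene shelf 829 [516.3 336.7] [ 86.8 272. ] 87.25 z 0.0505
scene jarlid 165 [625.4 -25.7] [39.7 45.4] 62.44 z 0.1546
scene rowlid 105 [488.6 338.7] [40.2 41.4] 41.22 z 0.1204
scene rowlid 113 [545.1 334.4] [39.3 43.7] 60.37 z 0.1204
scene rowlid 113 [600.7 332.8] [40.1 41.4] 31.27 z 0.1206
scene base 881 [ 516.9 -330.6] [106.  177.6] 78.98 z 0.0127
scene fork 208 [ 542.2 -335.7] [27.6 86.2] 74.23 z 0.1806
scene griptop 47 [ 516.3 -328.4] [16.4 13.9] 3.13 z 0.2374
scene head 118 [ 534.1 -337.4] [47.7 85.4] 54.03 z 0.0898
scene cam 746 [945.2  73.1] [84.4 46. ] 12.54 z 0.2305
scene cambase 2821 [1004.9   49.9] [190.2 299.8] 0.03 z 0.0127
scene green 9 [499.7 -37.3] [16.1  9.5] 69.81 z 0.0511
[ 0.49903377 -0.03877729  0.05057616]
```

```bash
python3 - <<'E'
from h import *
for n in ['top','scene']:
    im,d,K,T=load(n); P=cloud(d,K,T); X,Y,Z=P[...,0],P[...,1],P[...,2]
    m=(d>0)&(X>.48)&(X<.56)&(Y>-.355)&(Y<-.28)&(Z>.03)&(Z<.16)
    v,u=np.nonzero(m)
    q=P[m]
    # cluster by depth on disc: print
    o=np.argsort(q[:,2])
    print(n,len(q)); 
    if n=='scene': print(q[o].round(3)[::2])
    m2=(q[:,2]>.06)&(q[:,2]<.11)
    r=q[m2].copy()
    for _ in range(8):
        c=r.mean(0); U,S,V=np.linalg.svd(r-c); nn=V[2]; dist=abs((q[m2]-c)@nn); r=q[m2][dist<.004]
    if nn[2]<0: nn=-nn
    (c2,rad)=cv2.minEnclosingCircle(r[:,:2].astype(np.float32)); 
    print(len(r),c.round(4),nn.round(3),'incl',np.degrees(np.arcsin(nn[2])),'az',np.degrees(np.arctan2(nn[1],nn[0])),r.min(0).round(3),r.max(0).round(3))
E
```

```text
top 207
193 [ 0.5192 -0.3194  0.0824] [-0.675 -0.038  0.737] incl 47.44372296416124 az -176.74251701071373 [ 0.5   -0.35   0.062] [ 0.541 -0.299  0.102]
scene 58
[[ 0.499 -0.313  0.066]
 [ 0.507 -0.311  0.074]
 [ 0.51  -0.308  0.077]
 [ 0.517 -0.35   0.081]
 [ 0.516 -0.315  0.084]
 [ 0.518 -0.322  0.085]
 [ 0.525 -0.354  0.086]
 [ 0.519 -0.313  0.086]
 [ 0.52  -0.328  0.087]
 [ 0.523 -0.332  0.088]
 [ 0.523 -0.323  0.088]
 [ 0.516 -0.324  0.089]
 [ 0.529 -0.352  0.089]
 [ 0.527 -0.303  0.09 ]
 [ 0.519 -0.327  0.09 ]
 [ 0.526 -0.308  0.092]
 [ 0.528 -0.321  0.093]
 [ 0.532 -0.307  0.094]
 [ 0.529 -0.315  0.096]
 [ 0.534 -0.325  0.098]
 [ 0.534 -0.31   0.098]
 [ 0.533 -0.319  0.098]
 [ 0.534 -0.334  0.099]
 [ 0.541 -0.33   0.101]
 [ 0.535 -0.313  0.101]
 [ 0.54  -0.317  0.102]
 [ 0.542 -0.332  0.103]
 [ 0.54  -0.323  0.105]
 [ 0.541 -0.329  0.105]]
53 [ 0.5268 -0.3232  0.0916] [-0.656 -0.046  0.753] incl 48.888732570770856 az -176.00958834991616 [ 0.499 -0.354  0.066] [ 0.543 -0.302  0.106]
```

Candidates:
- **Mirror:** top (352,210) hangs in the black stand and is larger. Top (335,266) lies on the bench and is smaller. I choose the hanging one.
- **Stand:** the black-based one at top (345,208) is meant. The pink one at (405,240) is not.
- **Jar:** the single jar on the pan at (232,167) is the sample jar. The jars at (98,174), (95,195) and (92,216) are the row.
- **Gap:** it is at the near end of the shelf.

The close crops c1 and c2 confirm these choices.

Call:
send_rows([
  [[0,0,1,0,0,0],[0,0,1,0,0,0],[0.57,0.8,0,0,0,-0.6],[0.57,0.8,0,0,0,-0.6],[0.57,0.8,0,0,0,-0.6],[0.57,0.8,0,0,0,-0.6],[0.57,0.8,0,0,0,-0.6],[0.57,0.8,0,0,0,-0.6]],
], jaw=1, grip_force=40)

```text
time_s: 2.02
tool_pos: [0.3966, -0.3445, 0.3229]
eef_rot: [-0.703, 0.711, 0.004, 0.006]
contact_force: [0.1, -0.3, -0.4]
opening: 0.0856
```

```bash
cat > goal.py <<'E'
import sys
from h import *
from scipy.spatial.transform import Rotation as R
# usage: goal.py x y z az [tilt_about_toolaxis azimuth deg, tilt deg]
def down(az): # tool x at azimuth az, z down
    a=np.radians(az); x=np.array([np.cos(a),np.sin(a),0]); z=np.array([0,0,-1.]); return R.from_matrix(np.c_[x,np.cross(z,x),z])
if __name__=='__main__':
    v=[float(a) for a in sys.argv[1:]]
    s=ctrl.read_state(); Rg=down(v[3])
    if len(v)>5:
        a=np.radians(v[4]); Rg=R.from_rotvec(np.radians(v[5])*np.array([np.cos(a),np.sin(a),0]))*Rg
    dp=(np.array(v[:3])-s['tool_pos'])/.04; dr=(Rg*R.from_quat(s['eef_rot']).inv()).as_rotvec()/.12
    print('t',round(s['time_s'],2),'pos',s['tool_pos'].round(4),'q',s['qpos'].round(2),'F',s['contact_force'].round(2),'op',round(s['opening'],4))
    print('units',dp.round(3),dr.round(3),'norm',np.linalg.norm(dp).round(2))
E
python3 goal.py .6258 -.0243 .25 -93
```

```text
t 2.02 pos [ 0.3966 -0.3445  0.3229] q [-0.79 -0.07  1.26  0.01  1.96  0.8 ] F [ 0.08 -0.32 -0.4 ] op 0.0856
units [ 5.729  8.004 -1.822] [-0.114  0.02  -0.333] norm 10.01
```

Call:
send_rows([
  [[0.57,0.8,0,0,0,-0.1],[0.57,0.8,0,0,0,-0.1],[0.57,0.8,0,0,0,-0.1],[0.57,0.8,0,0,0,0],[0.57,0.8,0,0,0,0],[0.57,0.8,0,0,0,0],[0.57,0.8,0,0,0,0],[0.57,0.8,0,0,0,0]],
])

```text
time_s: 2.68
tool_pos: [0.5849, -0.0735, 0.3252]
eef_rot: [-0.687, 0.727, 0.001, 0.007]
contact_force: [1.0, -0.6, 0.2]
opening: 0.0855
```

```bash
python3 goal.py .6258 -.0243 .23 -93
```

```text
t 2.68 pos [ 0.5849 -0.0735  0.3252] q [-0.19  0.09  1.1   0.01  1.95  1.44] F [ 1.   -0.64  0.23] op 0.0855
units [ 1.023  1.23  -2.38 ] [-0.09   0.065  0.032] norm 2.87
```

Call:
send_rows([
  [[0.4,0.5,-0.5,-0.05,0.03,0],[0.4,0.5,-0.5,-0.04,0.03,0],[0.2,0.2,-0.5,0,0,0],[0.05,0.1,-0.4,0,0,0],[0,0,-0.3,0,0,0],[0,0,-0.2,0,0,0],[0,0,0,0,0,0],[0,0,0,0,0,0]],
])

```text
time_s: 3.35
tool_pos: [0.6315, -0.0092, 0.2246]
eef_rot: [-0.691, 0.723, -0.0, 0.001]
contact_force: [-0.0, -0.1, 0.3]
opening: 0.0855
```

```bash
python3 goal.py .6258 -.0243 .21 -93; python3 - <<'E'
from h import *
im,d,K,T=snap('wrist','w1.png'); P=cloud(d,K,T)
m=(P[...,2]>.148)&(P[...,2]<.158)&(abs(P[...,0]-.626)<.05)&(abs(P[...,1]+.024)<.05)&(d>0)
q=P[m]; print(m.sum(), cv2.minEnclosingCircle(q[:,:2].astype(np.float32)), q[:,2].mean())
E
```

```text
t 3.35 pos [ 0.6315 -0.0092  0.2246] q [-0.07  0.17  1.19  0.    1.78  1.55] F [-0.03 -0.06  0.28] op 0.0855
units [-0.142 -0.378 -0.364] [-0.009  0.021 -0.069] norm 0.54
3405 ((0.6278366446495056, -0.023530704900622368), 0.021602312102913857) 0.15463711344380768
```

View pics/w1.png

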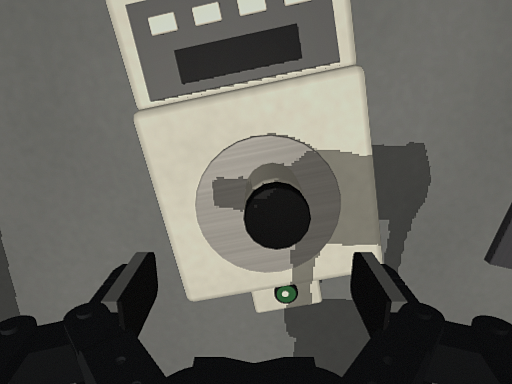

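The wrist view shows the jar lid at (277,215) on the pan, in line with the fingers, and the bubble level at (286,293). Next I centre and descend.

Call:
send_rows([
  [[-0.11,-0.37,0,0,0,-0.07],[0,0,0,0,0,0],[0,0,-0.4,0,0,0],[0,0,-0.5,0,0,0],[0,0,-0.5,0,0,0],[0,0,-0.4,0,0,0],[0,0,-0.25,0,0,0],[0,0,0,0,0,0]],
])

```text
time_s: 4.07
tool_pos: [0.6301, -0.0283, 0.1546]
eef_rot: [-0.686, 0.728, -0.009, 0.009]
contact_force: [0.1, 0.3, -0.9]
opening: 0.0855
```

```bash
python3 goal.py .627 -.0242 .123 -93; python3 - <<'E'
from h import *
im,d,K,T=load('wrist'); P=cloud(d,K,T)
hsv=cv2.cvtColor(im,cv2.COLOR_RGB2HSV)
for lo in (60,90,120):
    g=(d>0)&(hsv[...,1]>lo)&(hsv[...,0]>40)&(hsv[...,0]<95); g[:270]=0;g[320:]=0
    q=P[g]; print(g.sum(),q.mean(0).round(4),(q.min(0)+q.max(0))[:2]/2)
m=(d>0)&(P[...,2]>.079)&(P[...,2]<.09); q=P[m]; print('pan',cv2.minEnclosingCircle(q[:,:2].astype(np.float32)),np.median(q[:,2]))
E
```

```text
t 4.07 pos [ 0.6301 -0.0283  0.1546] q [-0.1   0.15  1.33  0.    1.63  1.53] F [ 0.1   0.3  -0.89] op 0.0855
units [-0.076  0.102 -0.789] [0.    0.217 0.063] norm 0.8
429 [ 0.5597 -0.0245  0.136 ] [ 0.56832106 -0.01024397]
280 [ 0.5242 -0.0323  0.0845] [ 0.5686431  -0.01105336]
229 [ 0.5124 -0.0345  0.0672] [ 0.56908075 -0.01105336]
pan ((0.609052300453186, -0.019769767299294472), 0.062264952808618546) 0.08486284355154261
```

Call:
send_rows([
  [[-0.08,0.1,-0.1,0,0.2,0.06],[0,0,-0.3,0,0,0],[0,0,-0.3,0,0,0],[0,0,0,0,0,0],[0,0,0,0,0,0],[0,0,0,0,0,0],[0,0,0,0,0,0],[0,0,0,0,0,0]],
])

```text
time_s: 4.73
tool_pos: [0.6284, -0.0239, 0.1291]
eef_rot: [-0.688, 0.725, -0.002, 0.002]
contact_force: [0.1, -1.0, -0.4]
opening: 0.0854
```

```bash
python3 goal.py .627 -.0242 .123 -93
```

```text
t 4.73 pos [ 0.6284 -0.0239  0.1291] q [-0.09  0.17  1.35  0.    1.61  1.53] F [ 0.09 -0.97 -0.4 ] op 0.0854
units [-0.036 -0.008 -0.154] [ 0.003  0.053 -0.001] norm 0.16
```

Call:
send_rows([
  [[-0.03,0,-0.13,0,0.05,0],[0,0,0,0,0,0],[0,0,0,0,0,0],[0,0,0,0,0,0],[0,0,0,0,0,0],[0,0,0,0,0,0],[0,0,0,0,0,0],[0,0,0,0,0,0]],
])

```text
time_s: 5.4
tool_pos: [0.6277, -0.024, 0.125]
eef_rot: [-0.688, 0.725, -0.001, 0.001]
contact_force: [-0.6, 0.3, -0.9]
opening: 0.0854
```

Call:
send_rows([
  [[0,0,0,0,0,0],[0,0,0,0,0,0],[0,0,0,0,0,0],[0,0,0,0,0,0],[0,0,0,0,0,0],[0,0,0,0,0,0],[0,0,0,0,0,0],[0,0,0,0,0,0]],
], jaw=0, grip_force=35)

```text
time_s: 6.07
tool_pos: [0.6278, -0.024, 0.1254]
eef_rot: [-0.688, 0.725, -0.001, 0.001]
contact_force: [-0.3, -0.7, -0.2]
opening: 0.043
```

```bash
python3 goal.py .627 -.0242 .123 -93
```

```text
t 6.07 pos [ 0.6278 -0.024   0.1254] q [-0.09  0.17  1.36 -0.    1.61  1.53] F [-0.32 -0.7  -0.21] op 0.043
units [-0.021 -0.005 -0.061] [0.005 0.024 0.   ] norm 0.06
```

Call:
send_rows([
  [[0,0,0.3,0,0,0],[0,0,0.6,0,0,0],[0,0,0.8,0,0,0],[0,0.3,0.8,0,0,0],[-0.2,0.6,0.3,0,0,0],[-0.4,0.75,0,0,0,0],[-0.4,0.75,0,0,0,0],[-0.4,0.75,0,0,0,0]],
])

```text
time_s: 6.73
tool_pos: [0.5694, 0.0994, 0.2449]
eef_rot: [-0.684, 0.729, -0.001, -0.0]
contact_force: [0.4, 0.6, -0.4]
opening: 0.043
```

```bash
python3 goal.py .4328 .3424 .16 -93;python3 - <<'E'
from h import *
im,d,K,T=snap('wrist','w2.png')
E
```

```text
t 6.73 pos [0.5694 0.0994 0.2449] q [ 0.11  0.03  1.3  -0.    1.81  1.75] F [ 0.45  0.6  -0.39] op 0.043
units [-3.416  6.075 -2.123] [0.009 0.005 0.094] norm 7.29
```

View pics/w2.png

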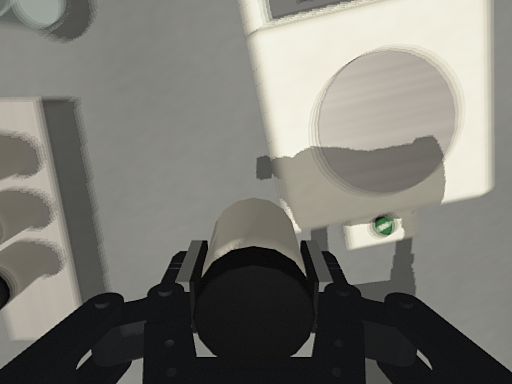

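The pan is empty and the jar is held upright between the pads at about (255,300).

Call:
send_rows([
  [[-0.42,0.75,0,0,0,0.05],[-0.42,0.75,0,0,0,0.05],[-0.42,0.75,0,0,0,0],[-0.42,0.75,0,0,0,0],[-0.42,0.75,0,0,0,0],[-0.42,0.75,0,0,0,0],[-0.3,0.5,0,0,0,0],[-0.15,0.3,0,0,0,0]],
])

```text
time_s: 7.45
tool_pos: [0.441, 0.3247, 0.2537]
eef_rot: [-0.691, 0.723, -0.0, 0.004]
contact_force: [0.7, -0.3, -0.4]
opening: 0.0426
```

Call:
send_rows([
  [[0,0,0,0,0,0],[0,0,0,0,0,0],[0,0,0,0,0,0],[0,0,0,0,0,0],[0,0,0,0,0,0],[0,0,0,0,0,0],[0,0,0,0,0,0],[0,0,0,0,0,0]],
])

```text
time_s: 8.12
tool_pos: [0.4419, 0.3235, 0.2564]
eef_rot: [-0.69, 0.723, -0.001, 0.005]
contact_force: [0.5, 0.5, -1.4]
opening: 0.0429
```

```bash
python3 goal.py .4328 .3424 .16 -93;python3 - <<'E'
from h import *
im,d,K,T=snap('wrist','w3.png'); P=cloud(d,K,T);X,Y,Z=P[...,0],P[...,1],P[...,2]
m=(d>0)&(X>.45)&(X<.7)&(Y>.25)&(Y<.42)&(Z>.114)&(Z<.126)
nn,lab,st,ce=cv2.connectedComponentsWithStats(m.astype(np.uint8))
for i in range(1,nn):
    if st[i,4]>100: q=P[lab==i]; print(st[i],cv2.minEnclosingCircle(q[:,:2].astype(np.float32)),q[:,2].mean())
m=(d>0)&(X>.35)&(X<.7)&(Y>.25)&(Y<.42)&(Z>.044)&(Z<.056)
print(cv2.minAreaRect(P[m][:,:2].astype(np.float32)*1000),np.median(Z[m]))
m=(d>0)&(abs(X-.43)<.1)&(abs(Y-.34)<.1)&(Z>.225)&(Z<.4); print(np.histogram(Z[m],20))
E
```

```text
t 8.12 pos [0.4419 0.3235 0.2564] q [ 0.57 -0.06  1.37  0.    1.82  2.19] F [ 0.52  0.51 -1.4 ] op 0.0429
units [-0.227  0.474 -2.409] [-0.046  0.07  -0.048] norm 2.47
[ 199   18   59   64 2870] ((0.5455582141876221, 0.33872950077056885), 0.02156190015375614) 0.1205314569173179
[ 202   99   55   56 2356] ((0.4897667169570923, 0.34136080741882324), 0.02149648405611515) 0.12055313581409152
((488.3934631347656, 341.6190185546875), (85.2239761352539, 211.58114624023438), 87.24913024902344) 0.050625613921955664
(array([  246,   278,   319,   380,   613,   782,   875,  1123,  1174,
        1008,  1659, 10592,  1705,  4464,  4928,  2215,  3179,  5420,
        5266,  1869]), array([0.22501443, 0.23017427, 0.23533411, 0.24049395, 0.24565379,
       0.25081363, 0.25597347, 0.26113332, 0.26629316, 0.271453  ,
       0.27661284, 0.28177268, 0.28693252, 0.29209236, 0.2972522 ,
       0.30241204, 0.30757188, 0.31273172, 0.31789156, 0.3230514 ,
       0.32821125]))
```

View pics/w3.png

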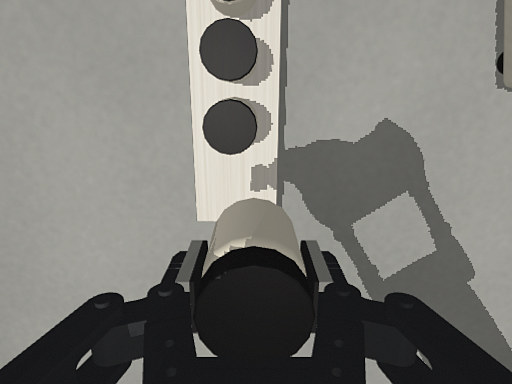

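Call:
send_rows([
  [[-0.2,0.49,0,-0.04,0.07,-0.04],[0,0,-0.4,0,0,0],[0,0,-0.6,0,0,0],[0,0,-0.6,0,0,0],[0,0,-0.6,0,0,0],[0,0,-0.3,0,0,0],[0,0,0,0,0,0],[0,0,0,0,0,0]],
])

```text
time_s: 8.83
tool_pos: [0.4345, 0.3427, 0.1547]
eef_rot: [-0.688, 0.726, -0.0, 0.002]
contact_force: [-0.6, -0.9, 0.1]
opening: 0.043
```

```bash
python3 goal.py .434 .3432 .0914 -93
```

```text
t 8.83 pos [0.4345 0.3427 0.1547] q [ 0.61 -0.04  1.53  0.    1.65  2.23] F [-0.56 -0.92  0.13] op 0.043
units [-0.011  0.012 -1.582] [-0.023  0.026  0.016] norm 1.58
```

Call:
send_rows([
  [[0,0,-0.2,-0.02,0.03,0.02],[0,0,-0.35,0,0,0],[0,0,-0.35,0,0,0],[0,0,-0.3,0,0,0],[0,0,-0.2,0,0,0],[0,0,0,0,0,0],[0,0,0,0,0,0],[0,0,0,0,0,0]],
])

```text
time_s: 9.5
tool_pos: [0.4368, 0.3439, 0.0997]
eef_rot: [-0.688, 0.725, -0.0, 0.004]
contact_force: [0.2, 0.3, -0.9]
opening: 0.0429
```

```bash
python3 goal.py .434 .3432 .0914 -93
```

```text
t 9.5 pos [0.4368 0.3439 0.0997] q [ 0.61 -0.01  1.6   0.    1.55  2.23] F [ 0.24  0.28 -0.86] op 0.0429
units [-0.071 -0.018 -0.207] [-0.043  0.055 -0.002] norm 0.22
```

Call:
send_rows([
  [[-0.07,-0.02,0,-0.04,0.05,0],[0,0,-0.05,0,0,0],[0,0,-0.05,0,0,0],[0,0,-0.05,0,0,0],[0,0,0,0,0,0],[0,0,0,0,0,0],[0,0,0,0,0,0],[0,0,0,0,0,0]],
])

```text
time_s: 10.17
tool_pos: [0.4349, 0.3439, 0.0962]
eef_rot: [-0.688, 0.725, -0.0, 0.002]
contact_force: [-1.0, -0.5, -1.4]
opening: 0.0427
```

```bash
python3 goal.py .434 .3432 .0914 -93
```

```text
t 10.17 pos [0.4349 0.3439 0.0962] q [ 0.61 -0.01  1.61 -0.    1.54  2.23] F [-0.97 -0.46 -1.38] op 0.0427
units [-0.022 -0.018 -0.119] [-0.022  0.033 -0.003] norm 0.12
```

Call:
send_rows([
  [[-0.02,-0.02,-0.04,-0.02,0.03,0],[0,0,-0.04,0,0,0],[0,0,-0.04,0,0,0],[0,0,-0.03,0,0,0],[0,0,0,0,0,0],[0,0,0,0,0,0],[0,0,0,0,0,0],[0,0,0,0,0,0]],
])

```text
time_s: 10.83
tool_pos: [0.4344, 0.3433, 0.0915]
eef_rot: [-0.688, 0.725, -0.0, 0.001]
contact_force: [-0.1, 0.7, 1.2]
opening: 0.043
```

```bash
python3 goal.py .434 .3432 .0914 -93
```

```text
t 10.83 pos [0.4344 0.3433 0.0915] q [ 0.61 -0.01  1.61 -0.    1.54  2.23] F [-0.08  0.72  1.21] op 0.043
units [-0.011 -0.002 -0.002] [-0.01   0.014 -0.003] norm 0.01
```

Call:
send_rows([
  [[0,0,-0.04,0,0,0],[0,0,0,0,0,0],[0,0,0,0,0,0],[0,0,0,0,0,0],[0,0,0,0,0,0],[0,0,0,0,0,0],[0,0,0,0,0,0],[0,0,0,0,0,0]],
])

```text
time_s: 11.5
tool_pos: [0.4346, 0.3434, 0.0915]
eef_rot: [-0.688, 0.725, -0.0, 0.002]
contact_force: [0.4, -0.6, -0.0]
opening: 0.0432
```

Call:
send_rows([
  [[0,0,0,0,0,0],[0,0,0,0,0,0],[0,0,0,0,0,0],[0,0,0,0,0,0],[0,0,0,0,0,0],[0,0,0,0,0,0],[0,0,0,0,0,0],[0,0,0,0,0,0]],
], jaw=1)

```text
time_s: 12.17
tool_pos: [0.4345, 0.3434, 0.0908]
eef_rot: [-0.688, 0.725, -0.0, 0.001]
contact_force: [0.5, -0.5, 0.5]
opening: 0.0854
```

Call:
send_rows([
  [[0,0,0.3,0,0,0],[0,0,0.6,0,0,0],[0,0,0.8,0,0,0],[0,0,0.9,0,0,0],[0,0,0.9,0,0,0],[0,0,0.9,0,0,0],[0,0,0.9,0,0,0],[0,0,0.5,0,0,0]],
])

```text
time_s: 12.83
tool_pos: [0.4287, 0.3393, 0.3302]
eef_rot: [-0.688, 0.725, 0.001, -0.005]
contact_force: [0.2, 0.5, 1.1]
opening: 0.0852
```

```bash
python3 goal.py .516 -.327 .32 -86.4;python3 - <<'E'
from h import *
for n in ['wrist','top','scene']:
    im,d,K,T=snap(n,n+'4.png'); P=cloud(d,K,T);X,Y,Z=P[...,0],P[...,1],P[...,2]
    m=(d>0)&(X>.36)&(X<.7)&(Y>.25)&(Y<.42)&(Z>.114)&(Z<.126)
    nn,lab,st,ce=cv2.connectedComponentsWithStats(m.astype(np.uint8))
    for i in range(1,nn):
        if st[i,4]>50: q=P[lab==i]; print(n,st[i],np.round(cv2.minAreaRect(q[:,:2].astype(np.float32)*1000)[0],1),q[:,2].mean().round(4))
E
```

```text
t 12.83 pos [0.4287 0.3393 0.3302] q [ 0.61 -0.01  1.19 -0.    1.97  2.23] F [0.24 0.46 1.13] op 0.0852
units [  2.184 -16.656  -0.255] [ 0.055 -0.069  0.957] norm 16.8
wrist [ 224   13   46   51 1563] [546.7 339.5] 0.1249
wrist [ 225   78   44   46 1426] [491.  342.5] 0.1248
wrist [ 227  135   42   43 1320] [435.9 344.6] 0.1244
top [ 90 166  17  16 203] [601.7 335.5] 0.1191
top [ 87 187  16  16 209] [544.8 337.9] 0.1193
top [ 83 208  18  16 215] [489.3 340.8] 0.1195
top [ 80 229  18  17 227] [434.4 343.1] 0.1193
scene [340 115  13  10 101] [433.5 339.9] 0.1199
scene [349 125  13  10 104] [488.1 338.4] 0.1203
scene [358 136  13  11 112] [543.8 335. ] 0.1203
scene [367 147  14  12 123] [600.5 332.4] 0.1198
```

View pics/wrist4.png

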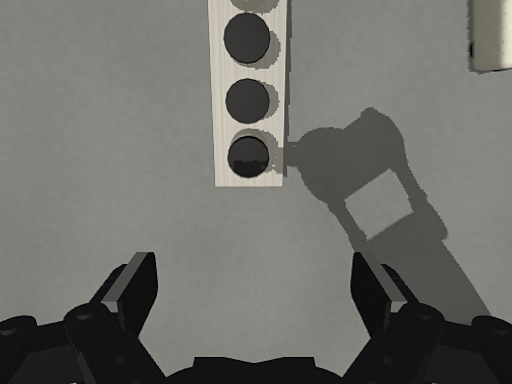

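The jar now stands fourth in line at wrist (248,157), spaced evenly with the others. Next I travel to the mirror.

Call:
send_rows([
  [[0.13,-0.98,0,0.05,-0.07,0.12],[0.13,-0.98,0,0,0,0.12],[0.13,-0.98,0,0,0,0.12],[0.13,-0.98,0,0,0,0.12],[0.13,-0.98,0,0,0,0.12],[0.13,-0.98,0,0,0,0.12],[0.13,-0.98,0,0,0,0.12],[0.13,-0.98,0,0,0,0.12]],
])

```text
time_s: 13.65
tool_pos: [0.4656, 0.0207, 0.3147]
eef_rot: [0.736, -0.677, -0.006, 0.008]
contact_force: [0.6, -1.1, -0.3]
opening: 0.0852
```

```bash
python3 goal.py .516 -.327 .33 -86.4
```

```text
t 13.65 pos [0.4656 0.0207 0.3147] q [-0.03 -0.23  1.41 -0.01  1.97  1.46] F [ 0.56 -1.14 -0.27] op 0.0852
units [ 1.26  -8.692  0.381] [ 0.036 -0.164 -0.181] norm 8.79
```

Call:
send_rows([
  [[0.14,-0.95,0.1,0,-0.05,-0.03],[0.14,-0.95,0.1,0,-0.05,-0.03],[0.14,-0.95,0.1,0,-0.05,-0.03],[0.14,-0.95,0.1,0,0,-0.03],[0.14,-0.95,0.1,0,0,-0.03],[0.14,-0.95,0,0,0,0],[0.14,-0.95,0,0,0,0],[0.14,-0.95,0,0,0,0]],
])

```text
time_s: 14.32
tool_pos: [0.5053, -0.2987, 0.3236]
eef_rot: [0.73, -0.684, -0.007, 0.005]
contact_force: [1.4, 0.5, -0.7]
opening: 0.0853
```

```bash
python3 goal.py .516 -.327 .33 -86.4
```

```text
t 14.32 pos [ 0.5053 -0.2987  0.3236] q [-0.59  0.1   1.09 -0.01  1.97  0.91] F [ 1.38  0.46 -0.67] op 0.0853
units [ 0.267 -0.707  0.16 ] [-0.019 -0.152 -0.023] norm 0.77
```

Call:
send_rows([
  [[0.13,-0.35,0.1,0,-0.1,0],[0.13,-0.35,0.1,0,-0.05,0],[0,0,0,0,0,0],[0,0,0,0,0,0],[0,0,0,0,0,0],[0,0,0,0,0,0],[0,0,0,0,0,0],[0,0,0,0,0,0]],
])

```text
time_s: 14.98
tool_pos: [0.513, -0.3331, 0.3184]
eef_rot: [0.727, -0.686, -0.011, 0.001]
contact_force: [0.2, 0.1, 0.2]
opening: 0.0853
```

```bash
python3 goal.py .516 -.327 .33 -86.4; python3 - <<'E'
from h import *
im,d,K,T=snap('wrist','w5.png'); P=cloud(d,K,T);X,Y,Z=P[...,0],P[...,1],P[...,2]
m=(d>0)&(X>.47)&(X<.56)&(Y>-.37)&(Y<-.28)&(Z>.228)&(Z<.25)
q=P[m]; print('grip',m.sum(),cv2.minAreaRect(q[:,:2].astype(np.float32)*1000),q[:,2].mean())
m=(d>0)&(X>.47)&(X<.65)&(Y>-.4)&(Y<-.28)&(Z>.176)&(Z<.1825)
q=P[m]; print('fork',m.sum(),cv2.minAreaRect(q[:,:2].astype(np.float32)*1000),q[:,2].mean())
m=(d>0)&(X>.47)&(X<.56)&(Y>-.36)&(Y<-.27)&(Z>.055)&(Z<.11)
q=P[m]; r=q
for _ in range(8):
    c=r.mean(0); V=np.linalg.svd(r-c,full_matrices=False)[2]; nn=V[2]*np.sign(V[2][2]); r=q[abs((q-c)@nn)<.003]
print('head',len(q),len(r),c.round(4),nn.round(3),'incl',np.degrees(np.arcsin(nn[2])),'az',np.degrees(np.arctan2(nn[1],nn[0])))
E
```

```text
t 14.98 pos [ 0.513  -0.3331  0.3184] q [-0.63  0.17  1.02  0.    1.97  0.88] F [0.15 0.09 0.22] op 0.0853
units [0.074 0.151 0.291] [-0.113 -0.149  0.042] norm 0.34
grip 539 ((516.8988037109375, -326.5586853027344), (14.722986221313477, 14.003509521484375), 3.656630039215088) 0.2390521531101352
fork 2806 ((542.4457397460938, -333.5369873046875), (27.075014114379883, 85.94512939453125), 74.27456665039062) 0.18074399366060073
head 364 362 [ 0.5255 -0.3091  0.0893] [-0.657 -0.029  0.754] incl 48.90123612222044 az -177.48870634156543
```

View pics/w5.png

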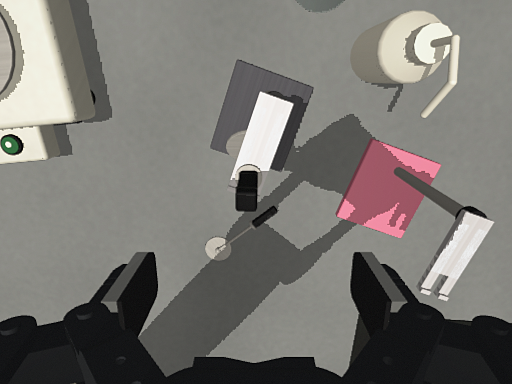

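Call:
send_rows([
  [[0.1,0.16,0,-0.11,-0.15,0.04],[0,0,0,0,0,0],[0,0,-0.4,0,0,0],[0,0,-0.5,0,0,0],[0,0,-0.4,0,0,0],[0,0,-0.3,0,0,0],[0,0,0,0,0,0],[0,0,0,0,0,0]],
])

```text
time_s: 15.7
tool_pos: [0.5186, -0.3217, 0.2575]
eef_rot: [0.731, -0.682, 0.007, -0.001]
contact_force: [-0.3, -0.5, 0.7]
opening: 0.0851
```

```bash
python3 goal.py .5167 -.3266 .215 -86.4
```

```text
t 15.7 pos [ 0.5186 -0.3217  0.2575] q [-0.61  0.11  1.2   0.    1.82  0.89] F [-0.32 -0.53  0.69] op 0.0851
units [-0.046 -0.123 -1.062] [ 0.059  0.094 -0.052] norm 1.07
```

Call:
send_rows([
  [[-0.04,-0.12,-0.2,0.06,0.09,-0.05],[0,0,-0.35,0,0,0],[0,0,-0.3,0,0,0],[0,0,-0.15,0,0,0],[0,0,0,0,0,0],[0,0,0,0,0,0],[0,0,0,0,0,0],[0,0,0,0,0,0]],
])

```text
time_s: 16.37
tool_pos: [0.5177, -0.328, 0.2202]
eef_rot: [0.729, -0.685, 0.003, -0.0]
contact_force: [0.2, 0.5, -0.6]
opening: 0.0851
```

```bash
python3 goal.py .5167 -.3266 .215 -86.4
```

```text
t 16.37 pos [ 0.5177 -0.328   0.2202] q [-0.62  0.12  1.25 -0.    1.77  0.89] F [ 0.15  0.55 -0.55] op 0.0851
units [-0.024  0.036 -0.131] [0.028 0.038 0.006] norm 0.14
```

Call:
send_rows([
  [[-0.02,0.03,-0.13,0.03,0.04,0],[0,0,0,0,0,0],[0,0,0,0,0,0],[0,0,0,0,0,0],[0,0,0,0,0,0],[0,0,0,0,0,0],[0,0,0,0,0,0],[0,0,0,0,0,0]],
])

```text
time_s: 17.03
tool_pos: [0.5173, -0.327, 0.2169]
eef_rot: [0.729, -0.685, 0.001, -0.0]
contact_force: [-0.5, 0.4, 0.6]
opening: 0.0853
```

Call:
send_rows([
  [[0,0,0,0,0,0],[0,0,0,0,0,0],[0,0,0,0,0,0],[0,0,0,0,0,0],[0,0,0,0,0,0],[0,0,0,0,0,0],[0,0,0,0,0,0],[0,0,0,0,0,0]],
], jaw=0, grip_force=60)

```text
time_s: 17.7
tool_pos: [0.5174, -0.3269, 0.2171]
eef_rot: [0.729, -0.685, 0.001, -0.0]
contact_force: [0.3, -0.5, 0.1]
opening: 0.0131
```

Call:
send_rows([
  [[0,0,0,0,0,0],[0,0,0,0,0,0],[0,0,0,0,0,0],[0,0,0,0,0,0],[0,0,0,0,0,0],[0,0,0,0,0,0],[0,0,0,0,0,0],[0,0,0,0,0,0]],
])

```text
time_s: 18.37
tool_pos: [0.5174, -0.3269, 0.2171]
eef_rot: [0.729, -0.685, 0.001, -0.0]
contact_force: [0.6, 0.7, -0.4]
opening: 0.0131
```

```bash
python3 goal.py .5167 -.3266 .227 -86.4
```

```text
t 18.37 pos [ 0.5174 -0.3269  0.2171] q [-0.62  0.12  1.26  0.    1.76  0.89] F [ 0.57  0.66 -0.45] op 0.0131
units [-0.017  0.008  0.248] [0.012 0.019 0.004] norm 0.25
```

Call:
send_rows([
  [[0,0,0.11,0,0,0],[0,0,0.11,0,0,0],[0,0,0.11,0,0,0],[0,0,0.06,0,0,0],[0,0,0,0,0,0],[0,0,0,0,0,0],[0,0,0,0,0,0],[0,0,0,0,0,0]],
])

```text
time_s: 19.03
tool_pos: [0.5173, -0.327, 0.2341]
eef_rot: [0.729, -0.685, 0.001, -0.0]
contact_force: [0.6, -0.3, -1.5]
opening: 0.0132
```

```bash
python3 goal.py .431 -.3024 .230 -86.4
```

```text
t 19.03 pos [ 0.5173 -0.327   0.2341] q [-0.62  0.12  1.23  0.    1.79  0.89] F [ 0.6  -0.27 -1.49] op 0.0132
units [-2.158  0.614 -0.102] [0.011 0.015 0.005] norm 2.25
```

Call:
send_rows([
  [[-0.2,0.057,0,0,0,0],[-0.27,0.077,0,0,0,0],[-0.27,0.077,0,0,0,0],[-0.27,0.077,0,0,0,0],[-0.3,0.085,0,0,0,0],[-0.3,0.085,0,0,0,0],[-0.3,0.085,0,0,0,0],[-0.3,0.085,0,0,0,0]],
])

```text
time_s: 19.7
tool_pos: [0.4228, -0.2993, 0.2307]
eef_rot: [0.729, -0.684, -0.001, 0.0]
contact_force: [-0.6, -0.1, -0.6]
opening: 0.013
```

```bash
python3 goal.py .431 -.3024 .230 -86.4
```

```text
t 19.7 pos [ 0.4228 -0.2993  0.2307] q [-0.68 -0.13  1.48 -0.    1.79  0.83] F [-0.58 -0.09 -0.64] op 0.013
units [ 0.204 -0.078 -0.019] [-0.013 -0.021 -0.006] norm 0.22
```

Call:
send_rows([
  [[0,0,0.5,0,0,0],[0,0.2,0.6,0,0,0.1],[0.1,0.4,0.5,0,0,0.2],[0.1,0.6,0.2,0,0,0.2],[0.12,0.6,0,0,0,0.2],[0.12,0.6,0,0,0,0.2],[0.12,0.6,0,0,0,0.2],[0.12,0.6,0,0,0,0.2]],
])

```text
time_s: 20.37
tool_pos: [0.4405, -0.1513, 0.3028]
eef_rot: [0.779, -0.627, -0.004, 0.002]
contact_force: [0.0, 0.2, -1.7]
opening: 0.0132
```

```bash
python3 goal.py .4729 -.044 .29 -75.8 104 -8.5
```

```text
t 20.37 pos [ 0.4405 -0.1513  0.3028] q [-0.4  -0.24  1.45 -0.    1.94  0.95] F [ 0.05  0.18 -1.7 ] op 0.0132
units [ 0.811  2.683 -0.319] [ 0.263 -1.277  0.277] norm 2.82
```

Call:
send_rows([
  [[0.15,0.5,0,0.05,-0.25,0.05],[0.15,0.5,0,0.05,-0.25,0.05],[0.15,0.5,0,0.05,-0.25,0.05],[0.15,0.5,0,0.05,-0.25,0.05],[0.1,0.3,0,0.05,-0.25,0.05],[0.1,0.2,0,0,0,0],[0,0,0,0,0,0],[0,0,0,0,0,0]],
])

```text
time_s: 21.03
tool_pos: [0.4694, -0.0417, 0.3023]
eef_rot: [0.788, -0.61, 0.046, -0.059]
contact_force: [0.1, -0.6, -1.3]
opening: 0.0129
```

```bash
python3 goal.py .4729 -.044 .2636 -75.8 104 -8.5
cat > meas.py <<'E'
from h import *
import sys
for n in sys.argv[2:]:
    im,d,K,T=snap(n,n+sys.argv[1]+'.png'); P=cloud(d,K,T);X,Y,Z=P[...,0],P[...,1],P[...,2]
    zc=float(ctrl.read_state()['tool_pos'][2])-.1336
    m=(d>0)&(abs(X-.499)<.05)&(abs(Y+.0375)<.05)&(abs(Z-zc)<.026)
    q=P[m]
    # ransac plane
    best=0; rng=np.random.default_rng(0)
    for _ in range(300):
        a=q[rng.choice(len(q),3,False)]; w=np.cross(a[1]-a[0],a[2]-a[0]); w/=np.linalg.norm(w)+1e-12
        k=abs((q-a[0])@w)<.002
        if k.sum()>best: best=k.sum(); r=q[k]
    for _ in range(5):
        c=r.mean(0); V=np.linalg.svd(r-c,full_matrices=False)[2]; nn=V[2]*-np.sign(V[2][2]); r=q[abs((q-c)@nn)<.0025]
    e1=V[0]; e2=V[1]; (cc,rad)=cv2.minEnclosingCircle(np.c_[(r-c)@e1,(r-c)@e2].astype(np.float32))
    C=c+cc[0]*e1+cc[1]*e2
    az=np.radians(14.05); S=np.array([np.cos(.698)*np.cos(az),np.cos(.698)*np.sin(az),-np.sin(.698)])
    print(n,len(q),len(r),'mean',c.round(4),'circ',C.round(4),round(rad,4),'n',nn.round(3),'down',np.degrees(-np.arcsin(nn[2])).round(2),'az',np.degrees(np.arctan2(nn[1],nn[0])).round(2),'err rad',np.arccos(nn@S).round(3))
E
python3 meas.py 6 top scene
```

```text
t 21.03 pos [ 0.4694 -0.0417  0.3023] q [-0.21 -0.36  1.55  0.07  1.81  1.13] F [ 0.1  -0.6  -1.27] op 0.0129
units [ 0.088 -0.057 -0.967] [-0.003  0.021 -0.045] norm 0.97Traceback (most recent call last):
  File "meas.py", line 11, in <module>
    a=q[rng.choice(len(q),3,False)]; w=np.cross(a[1]-a[0],a[2]-a[0]); w/=np.linalg.norm(w)+1e-12
        ~~~~~~~~~~^^^^^^^^^^^^^^^^
  File "numpy/random/_generator.pyx", line 864, in numpy.random._generator.Generator.choice
ValueError: a must be a positive integer unless no samples are taken
```

```bash
python3 - <<'E'
import cv2,numpy as np
a=cv2.imread('pics/top6.png')[100:260,160:300];b=cv2.imread('pics/scene6.png')[130:290,190:330]
cv2.imwrite('pics/c6.png',np.hstack([cv2.resize(x,None,fx=2.8,fy=2.8,interpolation=3) for x in (a,b)]))
E
```

```text
[ WARN:0@0.022] global loadsave.cpp:275 findDecoder imread_('pics/scene6.png'): can't open/read file: check file path/integrity
Traceback (most recent call last):
TypeError: 'NoneType' object is not subscriptable
```

Call:
send_rows([
  [[0.08,-0.05,0,0,0.02,-0.04],[0,0,-0.2,0,0,0],[0,0,-0.3,0,0,0],[0,0,-0.25,0,0,0],[0,0,-0.1,0,0,0],[0,0,0,0,0,0],[0,0,0,0,0,0],[0,0,0,0,0,0]],
])

```text
time_s: 21.75
tool_pos: [0.4721, -0.0475, 0.2612]
eef_rot: [0.785, -0.615, 0.043, -0.056]
contact_force: [0.8, -0.5, -1.7]
opening: 0.0133
```

```bash
python3 goal.py .4729 -.044 .2636 -75.8 104 -8.5
python3 meas.py 7 scene;python3 meas.py 7 wrist;  python3 - <<'E'
import cv2,numpy as np
a=cv2.imread('pics/wrist7.png');b=cv2.imread('pics/scene7.png')[130:290,190:330]
cv2.imwrite('pics/c7.png',np.hstack([a[:,112:],cv2.resize(b,(336,384),interpolation=3)]))
E
```

```text
t 21.75 pos [ 0.4721 -0.0475  0.2612] q [-0.22 -0.36  1.62  0.06  1.75  1.13] F [ 0.83 -0.52 -1.72] op 0.0133
units [0.019 0.087 0.061] [-0.002 -0.065  0.047] norm 0.11
scene 57 39 mean [ 0.5011 -0.047   0.1397] circ [ 0.4932 -0.0441  0.1322] 0.0274 n [ 0.709  0.193 -0.678] down 42.7 az 15.19 err rad 0.05
wrist 2172 1972 mean [ 0.497  -0.0407  0.1351] circ [ 0.494  -0.0414  0.1314] 0.0284 n [ 0.74   0.183 -0.648] down 40.38 az 13.89 err rad 0.007
```

View pics/c7.png

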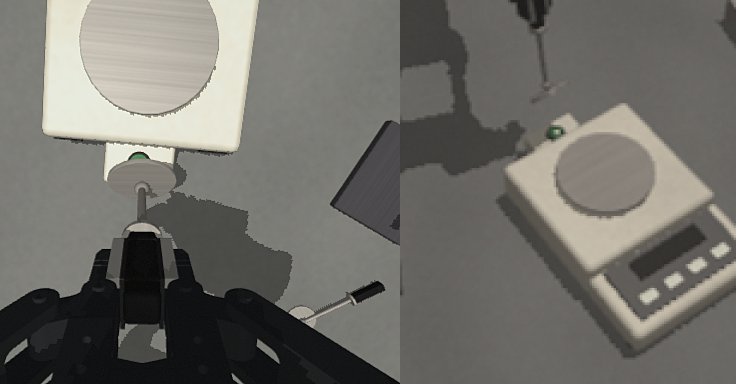

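The wrist crop shows the mirror back at (142,178) directly over the ledge and bubble. I make a small final trim.

Call:
send_rows([
  [[0.03,0.085,0.04,0,-0.05,0.04],[0,0,0,0,0,0],[0,0,0,0,0,0],[0,0,0,0,0,0],[0,0,0,0,0,0],[0,0,0,0,0,0],[0,0,0,0,0,0],[0,0,0,0,0,0]],
])

```text
time_s: 22.52
tool_pos: [0.4742, -0.0434, 0.266]
eef_rot: [0.787, -0.612, 0.047, -0.059]
contact_force: [0.2, -0.4, -1.5]
opening: 0.0135
```

```bash
python3 goal.py .4729 -.044 .2636 -75.8 104 -8.5
python3 meas.py 8 wrist; python3 meas.py 8 scene; python3 - <<'E'
from h import *
im,d,K,T=load('scene'); P=cloud(d,K,T);X,Y,Z=P[...,0],P[...,1],P[...,2]
m=(d>0)&(X>.36)&(X<.7)&(Y>.25)&(Y<.42)&(Z>.114)&(Z<.126)
nn,lab,st,ce=cv2.connectedComponentsWithStats(m.astype(np.uint8))
for i in range(1,nn):
    if st[i,4]>50: q=P[lab==i]; print(np.round(cv2.minAreaRect(q[:,:2].astype(np.float32)*1000)[0],1))
# vial refined from wrist2 image (green)
E
```

```text
t 22.52 pos [ 0.4742 -0.0434  0.266 ] q [-0.21 -0.36  1.62  0.07  1.75  1.13] F [ 0.21 -0.37 -1.46] op 0.0135
units [-0.033 -0.015 -0.06 ] [ 0.006  0.033 -0.005] norm 0.07
wrist 2163 1952 mean [ 0.5002 -0.0367  0.1395] circ [ 0.4968 -0.0372  0.1354] 0.0289 n [ 0.747  0.186 -0.639] down 39.69 az 14.0 err rad 0.005
scene 59 38 mean [ 0.5047 -0.0426  0.145 ] circ [ 0.4974 -0.0408  0.1376] 0.0279 n [ 0.722  0.187 -0.666] down 41.75 az 14.5 err rad 0.031
[434.  341.1]
[490.  337.7]
[544.6 335.1]
[599.8 332.5]
```

View pics/scene8.png

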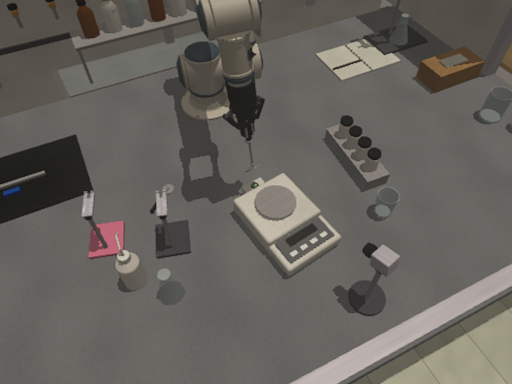

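Call:
send_rows([
  [[-0.01,-0.01,-0.06,0,0,0],[0,0,0,0,0,0],[0,0,0,0,0,0],[0,0,0,0,0,0],[0,0,0,0,0,0],[0,0,0,0,0,0],[0,0,0,0,0,0],[0,0,0,0,0,0]],
])

```text
time_s: 23.28
tool_pos: [0.4737, -0.044, 0.2629]
eef_rot: [0.787, -0.612, 0.047, -0.059]
contact_force: [-0.3, -0.7, -0.8]
opening: 0.0132
```

```bash
python3 goal.py .4729 -.044 .2636 -75.8 104 -8.5
python3 meas.py 9 wrist
```

```text
t 23.28 pos [ 0.4737 -0.044   0.2629] q [-0.21 -0.37  1.63  0.07  1.74  1.13] F [-0.29 -0.7  -0.79] op 0.0132
units [-0.02  -0.001  0.017] [ 0.005  0.027 -0.002] norm 0.03
wrist 2162 1943 mean [ 0.4995 -0.0372  0.1364] circ [ 0.4962 -0.0378  0.1324] 0.0284 n [ 0.747  0.186 -0.638] down 39.64 az 14.0 err rad 0.006
```

```bash
python3 -c "
from station import ctrl
print(ctrl.close_job())"
```

```text
the job is handed in; nothing more can be done
None
```

I set the sample jar in the free place at the near end of the row. I then drew the hanging mirror, the larger one in the black stand, out of its fork. The job was handed in at about 23 s, with the mirror held over the bubble level; it reports no verdict.

- **Jar:** It is released and in line. The gap to its neighbour measured 55 to 56 mm centre to centre, against 56 mm nominal. The row jars measured within about 2 mm of where they started.
- **Mirror position:** The wrist camera put the glass about 2 mm from the aim point. This assumes the glass lies about 3 mm in front of the back surface, which is all the camera saw.
- **Mirror angle:** The wrist camera gave 39.6° below level, with a facing error of about 0.006 rad.
- **Disagreement:** The scene camera gave a larger angle error of 0.03 rad from only about 40 pixels, measured before the last 2.5 mm trim. That is still inside the 0.11 rad limit.
- **Not checked:** The top camera's view of the mirror was blocked by the arm, so it gave no check at the end. I did not re-measure the flask, wash bottle or beaker, but no move went near them.

All force readings between moves stayed under about 2 N.

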